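# Load three necked flanges on the brazing pads and pin the square one

### The arm

A 6-joint arm with a two-finger parallel gripper is mounted at the origin on the work surface. World frame = base frame: x ahead of the robot, y to its left, z up, the work surface at z = 0. Lengths are in m, angles in rad, forces in N, time in s.
With the tool pointing down it reaches from about 0.425 to 1.125 m from the base axis. Payload 14.9 kg.
Tool frame: the origin (TCP) lies on the centre line of the jaws, within the pads' length; the fingertips stand 17 mm ahead of it and the grasp point (between the pads) lies 2 mm behind it; z points along the fingers, x is the direction in which the jaws open and shut, and the axes are right-handed (so a half turn about z gives the same grasp; the last joint's range is limited). The gripper opens to 91 mm and grips with 3 to 60 N. Pads are 32 mm wide; open, the fingers measure 118 mm over their backs; the gripper's body (76 mm by 178 mm) begins 60 mm behind the grasp point.
Start: joints at [-0.033, 0.379, 1.734, -0, 1.028, -0.033], TCP at [0.7, -0, 0.231] pointing down, gripper open.
Joint ranges: [-2.77, 2.77], [-0.74, 2.19], [0, 2.66], [-1.06, 4.2], [0.31, 2.87], [-3.08, 3.08]. Speed limits (rad/s): [1.89, 1.89, 2.39, 3.14, 3.14, 3.14].

### API

Orientations are given as [roll, pitch, yaw] about the fixed x, y, z axes, in that order (R = Rz(yaw) Ry(pitch) Rx(roll)).
In Python, from station import r gives the robot as it stands.
- The arm moves only by the tool play_rows, never from a script. Its arguments are lists of equal length, an entry for each row: "travel": the shift along the tool's x, y, z in m, a list of three; "rotation": the turn, a rotation vector about the tool's x, y, z in degrees, a list of three; "jaw": the finger opening in m, from 0 to 0.0912. A call has 1 to 12 rows; each row is the pose to reach, as a shift and turn from the pose measured when the call began, along the tool's axes at that moment; what a row does not reach only later rows make up. A row lasts 1/12 s, in which the tool goes at most 41.7 mm and 7.16 degrees, less where a joint would pass 70% of its speed; a pose out of reach is approached as far as the arm can. A call with a gripper value outside its range is refused whole. The fingers move at their own pace and stop on an object; "force" is the grip in N (left out, the last holds). Time passes only in rows, so rows that repeat a pose let the fingers close. It gives the time, the measured TCP pose, the force and the opening at its end, in the units of the state.
- r.observe(): the state, without advancing time (a new reading comes with each control period).
- r.snapshot(name): name is "scene" or "side" or "wrist"; returns a dict with "frame" (480x640x3 uint8, red, green, blue), "fx", "fy", "cx", "cy" (pixels), "k1" (the pictures are not rectified: a ray, as slopes to the right and down, at radius r is drawn at 1 + k1 r^2 times it, then the intrinsics apply), "rvec" (rotation vector, rad) and "tvec" (3), from world to camera coordinates, as OpenCV has them. Camera axes: x right, y down, z forward; pixel columns grow to the right and rows downward; lengths in m; the calibration is good to about 2 mm. A picture is of the moment at which its call begins. There is no depth.
- r.hand_in(): hands the job in, once; it reports no verdict.
Trained networks look in the newest picture that a camera, given by its name, has taken for a name from the list of things; names that differ only in an ending like _2 or _b are one class to them, and where a whole thing is asked for, a point or a joint stands for the part that bears it (a point fixed in the world has none). Each returns a list of dicts, best first, with "p" (0 to 1); they miss things now and then, are a little off and sometimes report something else, mostly with a low value. They report only what shows in the picture. A call takes as long as a camera call. They do not tell look-alikes from the thing itself.
- r.outline_of(camera, thing): "pixels" (480x640 bool, what is visible of it) and "rect" ([left, top, right, bottom] in pixels, round what is visible of it).
The state is a dict: "time": time; "joint_positions": joint angles; "joint_vel": joint speeds; "joint_efforts": joint torques, N m; "position": TCP position; "eef_rot": TCP orientation; "ft_force": force on the tool from outside, world axes, zero at the start; "ft_torque": the same for the moment, N m; "finger_gap": finger opening in m.
Only numpy, scipy, OpenCV 4.12 (cv2) and the standard library are available. Lean on these libraries where they do the work, as an engineer would, in place of code of your own. Each camera call takes 0.05 s, during which the arm holds its last target.

### The job

Pick out the three copper flanges that have a neck and set each one, neck up and centred, flat on the grey pad of its own shape (round, square, oval), turned so that its outline matches the pad's. Only when all three are in place, drop the steel locating pin down through the neck of the square flange into the hole of its pad, fully home with its shoulder on the neck, and let go. Leave the two plain copper blanks lying where they are.

Things in the scene. Friction and masses are not known exactly. Their poses are not given: they have to be found in the camera images.
- flange_round_neck (a point): The round flange, copper: a flat base plate 8 mm thick with an upright round tube neck on its middle, neck outside diameter 34 mm, through bore 24 mm, total height 50 mm. It starts lying flat on the bench, neck up; the neck is the place to grip. This point is on the neck's axis at mid-neck, 29 mm above the underside. The base is a disc 78 mm in diameter, with four small bolt holes. z is up along the neck.
- flange_square_neck (a point): The square flange, copper: a flat base plate 8 mm thick with an upright round tube neck on its middle, neck outside diameter 34 mm, through bore 24 mm, total height 50 mm. It starts lying flat on the bench, neck up; the neck is the place to grip. This point is on the neck's axis at mid-neck, 29 mm above the underside. The base is a square of 74 mm; x and y run along its sides. z is up along the neck.
- flange_oval_neck (a point): The oval flange, copper: a flat base plate 8 mm thick with an upright round tube neck on its middle, neck outside diameter 34 mm, through bore 24 mm, total height 50 mm. It starts lying flat on the bench, neck up; the neck is the place to grip. This point is on the neck's axis at mid-neck, 29 mm above the underside. The base is 100 mm long and 44 mm wide with rounded ends, and two bolt holes; x runs along its length. z is up along the neck.
- pad_round_top (a point): Round pad, painted grey steel, fixed to the bench, 24 mm high. This point is the centre of its flat top. Diameter 86 mm, no hole. z is up.
- pad_square_top (a point): Square pad, painted grey steel, fixed to the bench, 24 mm high. This point is the centre of its flat top. 82 by 82 mm, with a 24 mm through hole in the middle, 24 mm deep; x and y run along its sides. z is up.
- pad_oval_top (a point): Oval pad, painted grey steel, fixed to the bench, 24 mm high. This point is the centre of its flat top. 108 mm long and 52 mm wide with rounded ends, no hole; x runs along its length. z is up.
- pin_grip (a point): The locating pin, steel, standing upright: a round shank 15 mm in diameter and 70 mm long whose lowest 9 mm taper to a 7 mm nose, under a thicker round grip 38 mm in diameter and 32 mm high with three dark rings. This point is the centre of the grip, 16 mm above its shoulder (underside), 86 mm above the nose tip. The pin starts with its nose on the bench and its shank loosely in the pin stand's hole; it lifts straight out. z is up along the pin.
- pin_stand: The pin stand: a fixed dark wooden block 60 by 60 mm, 35 mm high, with a 16.5 mm through hole in its middle. Origin at the centre of its underside.
- blank_round_mid (a point): Plain copper disc without a neck, 70 mm in diameter, 10 mm thick, lying flat: not to be moved. This point is its centre.
- blank_square_mid (a point): Plain copper square plate without a neck, 66 by 66 mm, 10 mm thick, lying flat: not to be moved. This point is its centre.
Mind the look-alikes: they are no part of the job. What is shaped like the part that bears flange_oval_neck but blue is not meant.

How it is judged:
On the way, in this order (a step that is already met when the one before it is completed fails the run):
1. all three flanges sit on their pads, released (horizontal distance between flange_round_neck and pad_round_top below 0.01 m and z of flange_round_neck in the frame of pad_round_top between 0.025 and 0.033 m and angle between each of flange_round_neck, flange_square_neck, flange_oval_neck's own z axis and vertical below 0.08 rad and horizontal distance between flange_square_neck and pad_square_top below 0.009 m and z of flange_square_neck in the frame of pad_square_top between 0.025 and 0.033 m and (angle between the x axis of flange_square_neck and the x axis of pad_square_top, either way round below 0.22 rad or angle between the x axis of flange_square_neck and the y axis of pad_square_top, either way round below 0.22 rad) and horizontal distance between flange_oval_neck and pad_oval_top below 0.01 m and z of flange_oval_neck in the frame of pad_oval_top between 0.025 and 0.033 m and angle between the x axis of flange_oval_neck and the x axis of pad_oval_top, either way round below 0.22 rad and contact force between each of flange_round, flange_square, flange_oval and the fingers below 0.1 N), for 0.2 s.
2. the pin is home through the square flange and its pad (horizontal distance between pin_grip and pad_square_top below 0.009 m and z of pin_grip in the frame of pad_square_top below 0.07 m and angle between pin_grip's own z axis and vertical below 0.1 rad), for 0.2 s.
At the end, for the whole second after the job is handed in: Each necked flange flat on the pad of its shape (tilt under 0.08 rad), centred within 10 mm (square 9 mm); square and oval turned to match within 0.22 rad; pin through the square flange into its pad, upright within 0.1 rad, at most 4 mm short of home; all at rest (under 0.02 m/s) (all of step 2 and horizontal distance between flange_round_neck and pad_round_top below 0.01 m and z of flange_round_neck in the frame of pad_round_top between 0.025 and 0.033 m and angle between each of flange_round_neck, flange_square_neck, flange_oval_neck's own z axis and vertical below 0.08 rad and horizontal distance between flange_square_neck and pad_square_top below 0.009 m and z of flange_square_neck in the frame of pad_square_top between 0.025 and 0.033 m and (angle between the x axis of flange_square_neck and the x axis of pad_square_top, either way round below 0.22 rad or angle between the x axis of flange_square_neck and the y axis of pad_square_top, either way round below 0.22 rad) and horizontal distance between flange_oval_neck and pad_oval_top below 0.01 m and z of flange_oval_neck in the frame of pad_oval_top between 0.025 and 0.033 m and angle between the x axis of flange_oval_neck and the x axis of pad_oval_top, either way round below 0.22 rad and linear speed of each of flange_round, flange_square, flange_oval, pin below 0.02 m/s); the robot touches nothing.
It fails at once if a plain blank is moved more than 40 mm (distance of any of blank_round_mid, blank_square_mid from where it was at the start of the episode above 0.04 m).
It also fails if it takes over 120 s, if anything falls off the work surface, if the arm or the gripper's body presses on something with over 40 N, if the wrist force passes 120 N, or if a joint passes its speed limit or range.

## Working session

There is one attempt and no reset: what is moved stays moved. The work goes in short steps, Python scripts to look and compute and a tool call to move; the robot and the scene stay as the last step left them, time stands still between calls to the robot, and variables do not carry over. Pictures are saved under pics/ and viewed, and the job is handed in when it is done.

Besides the shell and the picture viewer there is one more tool, called after ">>>" as name(argument=value, ...) on one line, values as JSON. play_rows: Moves the arm, as the interface text tells. Its arguments: {"type":"object","properties":{"travel":{"type":"array","items":{"type":"array","items":{"type":"number"}}},"rotation":{"type":"array","items":{"type":"array","items":{"type":"number"}}},"jaw":{"type":"array","items":{"type":"number"}},"force":{"type":"number"}},"required":["travel","rotation","jaw"]}

```bash
ls; mkdir -p pics; python3 - <<'E'
from station import r
import cv2
print(r.observe())
for n in ["scene","side","wrist"]:
    s=r.snapshot(n); cv2.imwrite(f"pics/{n}0.png",s["frame"][:,:,::-1])
    print(n,{k:v for k,v in s.items() if k!="frame"})
E
```

```text
pics
{'time': 0.0, 'joint_positions': array([-3.33265890e-02,  3.79415601e-01,  1.73478938e+00,  1.37520830e-05,
        1.02850167e+00, -3.32790699e-02]), 'joint_vel': array([ 8.17944215e-05,  1.95183466e-04, -6.61078855e-04, -1.14394307e-03,
        3.13751887e-04, -6.79336353e-04]), 'joint_efforts': array([ 6.45993277e-04, -7.63727903e+01, -4.34372771e+01,  6.49972307e-02,
        4.23743343e-02, -1.55693674e-04]), 'position': array([ 6.99614552e-01, -8.49007084e-06,  2.30279067e-01]), 'eef_rot': array([-3.14154382e+00,  1.11298661e-03, -5.45959730e-05]), 'ft_force': array([ 0.80335296, -0.34765973, -0.24799539]), 'ft_torque': array([ 0.03505524,  0.00753475, -0.01035017]), 'finger_gap': 0.09132730776467782}
scene {'fx': 561.7269707972806, 'fy': 561.7269707972806, 'cx': 323.0281642378424, 'cy': 235.58353850431246, 'k1': 0.038473533970953704, 'rvec': array([ 2.16121866,  1.25442106, -0.45369342]), 'tvec': array([-0.13969469, -0.34668149,  1.87367275])}
side {'fx': 444.57566835445874, 'fy': 444.57566835445874, 'cx': 317.5732717764328, 'cy': 243.36820105718107, 'k1': -0.04930095158501501, 'rvec': array([ 0.08116026, -2.80150608,  1.34962138]), 'tvec': array([0.49919041, 0.18001974, 1.13480137])}
wrist {'fx': 365.420767245931, 'fy': 365.420767245931, 'cx': 317.75288449611986, 'cy': 241.9601882195824, 'k1': -0.05487709245480275, 'rvec': array([-2.85470007e+00,  4.47298093e-04,  1.95605058e-03]), 'tvec': array([-0.69982401, -0.03213141,  0.39175828])}
```

View pics/scene0.png

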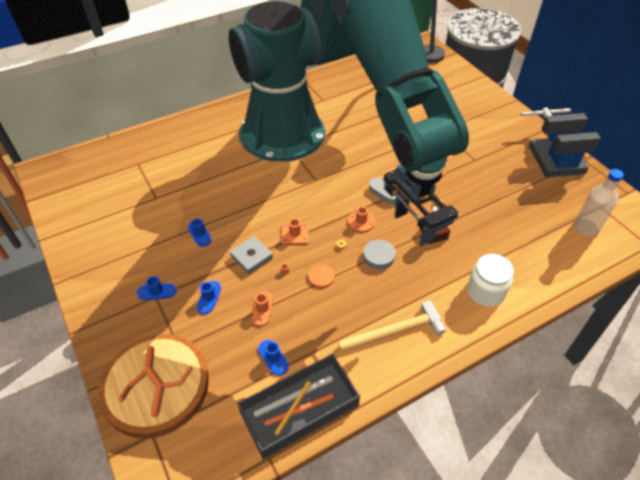

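View pics/side0.png

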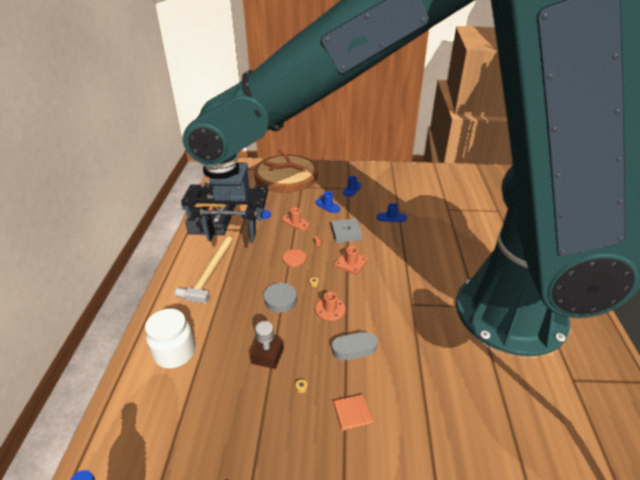

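View pics/wrist0.png

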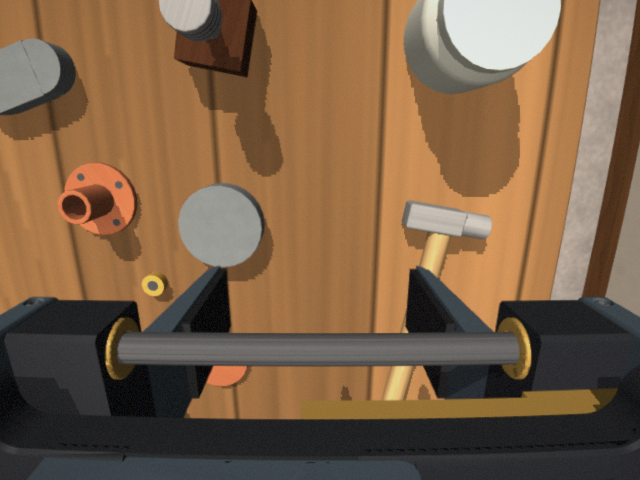

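```bash
cat > h.py <<'E'
import numpy as np, cv2
from scipy.optimize import minimize
from station import r
def proj(s,P):
    R,_=cv2.Rodrigues(s["rvec"]); C=np.asarray(P,float)@R.T+s["tvec"]
    q=C[:,:2]/C[:,2:]; q=q*(1+s["k1"]*(q**2).sum(1,keepdims=True))
    return q*[s["fx"],s["fy"]]+[s["cx"],s["cy"]]
def back(s,uv,z):
    K=np.array([[s["fx"],0,s["cx"]],[0,s["fy"],s["cy"]],[0,0,1]])
    q=cv2.undistortPoints(np.array(uv,float).reshape(-1,1,2),K,np.array([s["k1"],0,0,0.])).reshape(-1,2)
    R,_=cv2.Rodrigues(s["rvec"]); d=np.c_[q,np.ones(len(q))]@R; o=-R.T@s["tvec"]
    return o+d*((z-o[2])/d[:,2])[:,None]
t=np.linspace(0,2*np.pi,48,endpoint=False)
circ=lambda d:np.c_[np.cos(t),np.sin(t)]*d/2
sq=lambda a:np.array([[1,1],[-1,1],[-1,-1],[1,-1]])*a/2
ov=lambda l,w:np.r_[circ(w)+[(l-w)/2,0],circ(w)-[(l-w)/2,0]]
pr=lambda o,z0,z1:np.r_[np.c_[o,np.full(len(o),z0)],np.c_[o,np.full(len(o),z1)]]
neck=pr(circ(.034),0,.05)
M={"flange_round_neck":[pr(circ(.078),0,.008),neck],"flange_square_neck":[pr(sq(.074),0,.008),neck],
"flange_oval_neck":[pr(ov(.1,.044),0,.008),neck],"pad_round_top":[pr(circ(.086),0,.024)],
"pad_square_top":[pr(sq(.082),0,.024)],"pad_oval_top":[pr(ov(.108,.052),0,.024)],
"pin_grip":[pr(circ(.015),.009,.07),pr(circ(.038),.07,.102)],"pin_stand":[pr(sq(.06),0,.035)],
"blank_round_mid":[pr(circ(.07),0,.01)],"blank_square_mid":[pr(sq(.066),0,.01)]}
SS=4
def render(s,name,x,y,a,z=0):
    m=np.zeros((480,640),np.uint8); c,w=np.cos(a),np.sin(a)
    for P in M[name]:
        Q=P@np.array([[c,w,0],[-w,c,0],[0,0,1]])+[x,y,z]
        h=cv2.convexHull(np.round(proj(s,Q)*16).astype(np.int32))
        cv2.fillConvexPoly(m,h,255,cv2.LINE_AA,4)
    return m/255.
def fit(obs,name,x0,z=0,sq4=None):
    """obs list of (snap,mask)"""
    def cost(p):
        c=0
        for s,m in obs:
            k=render(s,name,p[0],p[1],p[2]/10,z); c+=1-np.minimum(k,m).sum()/np.maximum(k,m).sum()
        return c/len(obs)
    best=None
    rnd="round" in name or name=="pin_grip"
    for a in ([0] if rnd else np.arange(0,np.pi if "oval" in name else np.pi/2,.35)):
        p=np.array([x0[0],x0[1],a*10])
        sim=np.array([p,p+[.01,0,0],p+[0,.01,0],p+[0,0,1.5]])
        o=minimize(cost,p,method="Nelder-Mead",options=dict(initial_simplex=sim,xatol=1e-4,fatol=1e-5,maxiter=150))
        if best is None or o.fun<best.fun: best=o
    return best.x[0],best.x[1],best.x[2]/10,best.fun
E
cat > a.py <<'E'
from h import *
S={n:r.snapshot(n) for n in ["side","scene"]}
for name in M:
    obs={}
    for n in S:
        L=r.outline_of(n,name)
        print(name,n,[(round(d["p"],2),list(map(int,d["rect"])),int(d["pixels"].sum())) for d in L[:5]])
        if L: obs[n]=(S[n],L[0]["pixels"].astype(float))
    for n,o in obs.items():
        v,u=np.nonzero(o[1]); x0=back(S[n],[[u.mean(),v.mean()]],.02)[0]
        print("   ",n,np.round(fit([o],name,x0),4))
E
python3 a.py
```

```text
flange_round_neck side [(0.68, [315, 294, 346, 321], 633)]
flange_round_neck scene [(0.94, [349, 207, 378, 230], 472)]
    side [0.4681 0.0118 0.2693 0.1168]
    scene [0.4683 0.0189 0.0649 0.1882]
flange_square_neck side [(0.88, [335, 247, 369, 276], 510)]
flange_square_neck scene [(0.88, [279, 217, 307, 246], 592)]
    side [ 0.4143 -0.1774  1.048   0.1778]
    scene [ 0.416  -0.1675  1.0958  0.1404]
flange_oval_neck side [(0.92, [375, 204, 406, 224], 403), (0.74, [346, 177, 361, 197], 255), (0.7, [313, 190, 337, 212], 349), (0.67, [282, 204, 308, 230], 358)]
flange_oval_neck scene [(0.77, [254, 291, 268, 325], 541), (0.76, [186, 220, 211, 247], 419), (0.71, [258, 340, 286, 376], 654), (0.68, [198, 282, 219, 313], 583), (0.56, [137, 275, 177, 299], 643)]
    side [ 0.2794 -0.4102  3.1842  0.0909]
    scene [ 0.5944 -0.3581  2.6072  0.1444]
pad_round_top side [(0.91, [267, 281, 299, 310], 863)]
pad_round_top scene [(0.74, [364, 241, 394, 272], 775), (0.44, [228, 237, 273, 274], 967)]
    side [ 0.5993 -0.016   0.0228  0.036 ]
    scene [ 0.6027 -0.0094  0.1224  0.0965]
pad_square_to
[... 363 characters left out ...]
1 0.418 ]
pin_grip side [(0.91, [253, 323, 271, 348], 353)]
pin_grip scene []
    side [ 0.6085  0.1664 -0.5569  0.2765]
pin_stand side [(0.88, [248, 337, 282, 366], 726)]
pin_stand scene [(0.65, [428, 226, 453, 242], 174)]
    side [0.608  0.1653 1.3785 0.2376]
    scene [0.6279 0.1782 0.7231 0.7128]
blank_round_mid side [(0.56, [283, 246, 304, 266], 346)]
blank_round_mid scene [(0.85, [308, 265, 334, 288], 505)]
    side [ 0.5815 -0.1845  0.2581  0.123 ]
    scene [ 0.5824 -0.1781  0.2433  0.09  ]
blank_square_mid side [(0.68, [333, 397, 373, 429], 901)]
blank_square_mid scene [(0.21, [348, 206, 377, 230], 496)]
    side [0.4094 0.2993 0.2031 0.1803]
    scene [0.4699 0.0198 1.6876 0.1625]
```

```bash
cat > w.py <<'E'
from h import *
import sys,time
G={"flange_round_neck":(.468,.015),"flange_square_neck":(.415,-.172),"flange_oval_neck":(.594,-.358),"pad_round_top":(.601,-.012),"pad_square_top":(.43,-.315),"pad_oval_top":(.406,.133),"pin_grip":(.608,.166),"pin_stand":(.608,.166)}
def run(fn,names,z=0):
    s=r.snapshot("wrist"); f=s["frame"][:,:,::-1].copy()
    o=r.observe(); print(np.round(o["position"],4),np.round(o["eef_rot"],4),o["time"])
    for name in names:
        zz=z if "flange" in name else 0
        L=r.outline_of("wrist",name)
        best=None
        for d in L:
            uv=proj(s,[[*G[name],.02]])[0]; l,t,R,b=d["rect"]
            m=d["pixels"]; v,u=np.nonzero(m)
            if len(u)<200: continue
            x0=back(s,[[u.mean(),v.mean()]],.015)[0]
            if np.hypot(*(x0[:2]-G[name]))>.06: 
                print("  skip",name,d["p"],x0.round(3)); continue
            b=fit([(s,m.astype(float))],name,x0,zz)
            print(name,round(d["p"],2),d["rect"],np.round(b,4))
            k=(render(s,name,*b[:3],zz)>.5).astype(np.uint8)
            cs,_=cv2.findContours(k,cv2.RETR_EXTERNAL,cv2.CHAIN_APPROX_NONE); cv2.drawContours(f,cs,-1,(255,0,255),1)
            cs,_=cv2.findContours(m.astype(np.uint8),cv2.RETR_EXTERNAL,cv2.CHAIN_APPROX_NONE); cv2.drawContours(f,cs,-1,(0,255,0),1)
    cv2.imwrite(fn,f)
if __name__=="__main__": run("pics/"+sys.argv[1],sys.argv[2:])
E
python3 w.py w1.png flange_round_neck pad_round_top pad_oval_top pin_grip pin_stand
python3 - <<'E'
from h import *
s=r.snapshot("wrist"); R,_=cv2.Rodrigues(s["rvec"]); print(-R.T@s["tvec"])
print(back(s,[[320,5],[320,240],[320,300],[5,5],[635,5]],0))
E
```

```text
[ 0.7    -0.      0.2309] [-3.1416 -0.      0.    ] 1.3
flange_round_neck 0.76 [56.9, 163.3, 135.6, 238.2] [0.4682 0.0154 0.1466 0.0718]
pad_round_top 0.75 [177.1, 182.8, 261.1, 263.6] [ 0.5992 -0.0116  0.0917  0.0633]
pad_oval_top 0.92 [1.2, 38.9, 72.4, 115.4] [0.404  0.138  0.2557 0.0286]
  skip pad_oval_top 0.22 [ 0.59  -0.195  0.015]
pin_grip 0.59 [161.4, 0.0, 222.4, 42.1] [ 0.6065  0.1719 -0.1454  0.1073]
pin_stand 0.58 [174.0, 0.0, 257.8, 78.9] [ 0.6072  0.1705 -0.1946  0.3302]
[0.70056087 0.07968172 0.38450048]
[[ 7.02605747e-01  1.98462625e-01  0.00000000e+00]
 [ 7.02839321e-01 -3.15327646e-02  0.00000000e+00]
 [ 7.02932048e-01 -1.03524358e-01  0.00000000e+00]
 [ 3.93410112e-01  2.08939494e-01  0.00000000e+00]
 [ 1.01228616e+00  2.08911753e-01 -5.55111512e-17]]
```

View pics/w1.png

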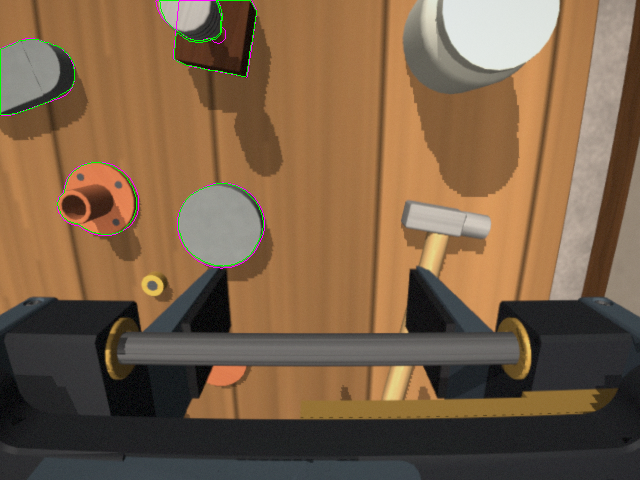

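>>> play_rows(travel=[[-0.232, -0.0154, 0.06], [-0.232, -0.0154, 0.06], [-0.232, -0.0154, 0.06], [-0.232, -0.0154, 0.06], [-0.232, -0.0154, 0.06], [-0.232, -0.0154, 0.06], [-0.232, -0.0154, 0.06], [-0.232, -0.0154, 0.06], [-0.232, -0.0154, 0.06], [-0.232, -0.0154, 0.09], [-0.232, -0.0154, 0.12], [-0.232, -0.0154, 0.12]], rotation=[[0, 0, 0], [0, 0, 0], [0, 0, 0], [0, 0, 0], [0, 0, 0], [0, 0, 0], [0, 0, 0], [0, 0, 0], [0, 0, 0], [0, 0, 0], [0, 0, 0], [0, 0, 0]], jaw=[0.091, 0.091, 0.091, 0.091, 0.091, 0.091, 0.091, 0.091, 0.091, 0.091, 0.091, 0.091], force=25)

```text
time: 2.6
position: [0.4669, 0.0153, 0.1074]
eef_rot: [-3.142, 0.005, -0.0]
ft_force: [-1.6, 0.2, -1.7]
finger_gap: 0.0908
```

>>> play_rows(travel=[[0.001, 0, 0.03], [0.001, 0, 0.055], [0.001, 0, 0.074], [0.001, 0, 0.074], [0.001, 0, 0.074], [0.001, 0, 0.074], [0.001, 0, 0.074], [0.001, 0, 0.074], [0.001, 0, 0.074], [0.001, 0, 0.074], [0.001, 0, 0.074], [0.001, 0, 0.074]], rotation=[[0, 0, 0], [0, 0, 0], [0, 0, 0], [0, 0, 0], [0, 0, 0], [0, 0, 0], [0, 0, 0], [0, 0, 0], [0, 0, 0], [0, 0, 0], [0, 0, 0], [0, 0, 0]], jaw=[0.091, 0.091, 0.091, 0.091, 0.02, 0.02, 0.02, 0.02, 0.02, 0.02, 0.02, 0.02])

```text
time: 3.6
position: [0.4676, 0.0153, 0.0335]
eef_rot: [-3.142, 0.005, -0.0]
ft_force: [0.2, 0.1, 0.2]
finger_gap: 0.0405
```

>>> play_rows(travel=[[0, 0, 0], [0, 0, 0], [0, 0, 0], [0, 0, 0], [0, 0, -0.03], [0, 0, -0.06], [0, 0, -0.08], [0, 0, -0.08]], rotation=[[0, 0, 0], [0, 0, 0], [0, 0, 0], [0, 0, 0], [0, 0, 0], [0, 0, 0], [0, 0, 0], [0, 0, 0]], jaw=[0.02, 0.02, 0.02, 0.02, 0.02, 0.02, 0.02, 0.02])

```text
time: 4.27
position: [0.4698, 0.0153, 0.1167]
eef_rot: [3.142, -0.0, -0.0]
ft_force: [1.6, -0.4, -3.1]
finger_gap: 0.0337
```

>>> play_rows(travel=[[0.03, 0.006, 0], [0.06, 0.012, 0], [0.09, 0.018, 0], [0.115, 0.024, 0], [0.1294, 0.0269, 0], [0.1294, 0.0269, 0], [0.1294, 0.0269, 0.02], [0.1294, 0.0269, 0.035], [0.1294, 0.0269, 0.045], [0.1294, 0.0269, 0.05], [0.1294, 0.0269, 0.05], [0.1294, 0.0269, 0.05]], rotation=[[0, 0, 0], [0, 0, 0], [0, 0, 0], [0, 0, 0], [0, 0, 0], [0, 0, 0], [0, 0, 0], [0, 0, 0], [0, 0, 0], [0, 0, 0], [0, 0, 0], [0, 0, 0]], jaw=[0.02, 0.02, 0.02, 0.02, 0.02, 0.02, 0.02, 0.02, 0.02, 0.02, 0.02, 0.02])

```text
time: 5.27
position: [0.5991, -0.0115, 0.0667]
eef_rot: [-3.142, -0.0, -0.0]
ft_force: [1.3, -0.8, -2.9]
finger_gap: 0.0337
```

>>> play_rows(travel=[[0, 0, 0.004], [0, 0, 0.008], [0, 0, 0.009], [0, 0, 0.009], [0, 0, 0.009], [0, 0, 0.009], [0, 0, 0.009], [0, 0, 0.009], [0, 0, 0.009], [0, 0, 0.009], [0, 0, 0.009], [0, 0, 0.009]], rotation=[[0, 0, 0], [0, 0, 0], [0, 0, 0], [0, 0, 0], [0, 0, 0], [0, 0, 0], [0, 0, 0], [0, 0, 0], [0, 0, 0], [0, 0, 0], [0, 0, 0], [0, 0, 0]], jaw=[0.02, 0.02, 0.02, 0.02, 0.091, 0.091, 0.091, 0.091, 0.091, 0.091, 0.091, 0.091])

```text
time: 6.27
position: [0.5992, -0.0115, 0.0578]
eef_rot: [-3.142, -0.0, 0.0]
ft_force: [0.5, -0.3, -0.1]
finger_gap: 0.084
```

>>> play_rows(travel=[[0, 0, -0.03], [0, 0, -0.06], [0, 0.02, -0.1], [0, 0.05, -0.13], [0, 0.08, -0.16], [0, 0.11, -0.19], [0, 0.14, -0.19], [0, 0.16, -0.19], [0, 0.16, -0.19], [0, 0.16, -0.19]], rotation=[[0, 0, 0], [0, 0, 0], [0, 0, 0], [0, 0, 0], [0, 0, 0], [0, 0, 0], [0, 0, 0], [0, 0, 0], [0, 0, 0], [0, 0, 0]], jaw=[0.091, 0.091, 0.091, 0.091, 0.091, 0.091, 0.091, 0.091, 0.091, 0.091])

```text
time: 7.1
position: [0.5989, -0.1724, 0.2478]
eef_rot: [-3.141, -0.0, -0.002]
ft_force: [0.3, -0.2, 0.5]
finger_gap: 0.0912
```

```bash
python3 - <<'E'
import w
w.G["flange_round_neck"]=(.599,-.0115)
w.run("pics/w2.png",["flange_round_neck","pad_round_top"],z=.024)
w.run("pics/w2b.png",["flange_square_neck"],z=0)
E
```

```text
[ 0.5989 -0.1715  0.2475] [-3.1413e+00  4.0000e-04 -8.0000e-04] 7.15
flange_round_neck 0.93 [274.5, 0.0, 360.3, 90.9] [ 0.5998 -0.0106  0.0191  0.0964]
pad_round_top 0.72 [275.6, 0.4, 362.1, 95.5] [ 0.5991 -0.0109  0.0589  0.8168]
[ 0.599  -0.1706  0.2474] [-3.1413e+00  5.0000e-04  9.0000e-04] 7.3
flange_square_neck 0.67 [111.8, 167.7, 194.6, 252.8] [ 0.4131 -0.171   1.077   0.0659]
  skip flange_square_neck 0.37 [ 0.6   -0.008  0.015]
```

View pics/w2.png

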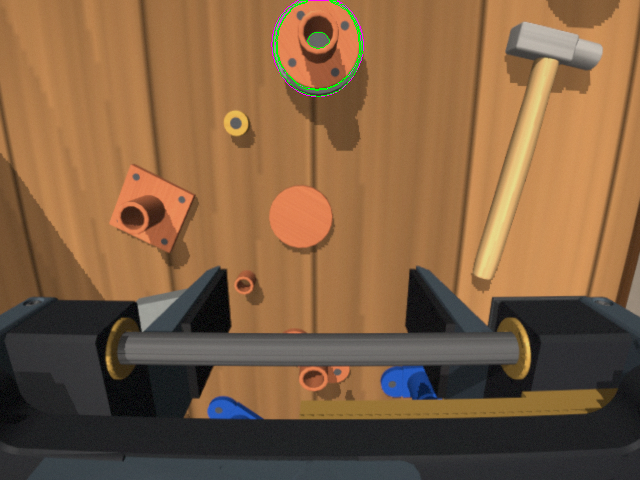

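>>> play_rows(travel=[[-0.01, 0.03, 0], [-0.02, 0.06, 0], [-0.03, 0.09, 0], [-0.04, 0.12, 0], [-0.05, 0.15, 0], [-0.05, 0.17, 0], [-0.05, 0.17, 0], [-0.05, 0.17, 0]], rotation=[[0, 0, 0], [0, 0, 0], [0, 0, 0], [0, 0, 0], [0, 0, 0], [0, 0, 0], [0, 0, 0], [0, 0, 0]], jaw=[0.091, 0.091, 0.091, 0.091, 0.091, 0.091, 0.091, 0.091])

```text
time: 8.02
position: [0.5493, -0.3408, 0.2472]
eef_rot: [-3.141, 0.001, 0.0]
ft_force: [0.6, 0.4, -0.0]
finger_gap: 0.091
```

```bash
python3 w.py w3.png flange_square_neck pad_square_top flange_oval_neck
```

```text
[ 0.5494 -0.34    0.2472] [-3.1409e+00  7.0000e-04  1.0000e-03] 8.0667
flange_square_neck 0.81 [133.8, 1.1, 232.0, 94.3] [ 0.4138 -0.1708  1.0783  0.0235]
pad_square_top 0.7 [150.1, 137.0, 252.5, 232.6] [ 0.4298 -0.3131  0.2125  0.075 ]
  skip flange_oval_neck 0.95 [ 0.416 -0.575  0.015]
flange_oval_neck 0.82 [317.6, 192.3, 396.9, 259.8] [ 0.5936 -0.359   2.4984  0.103 ]
  skip flange_oval_neck 0.82 [ 0.493 -0.456  0.015]
  skip flange_oval_neck 0.81 [ 0.286 -0.403  0.015]
  skip flange_oval_neck 0.78 [ 0.727 -0.395  0.015]
```

View pics/w3.png

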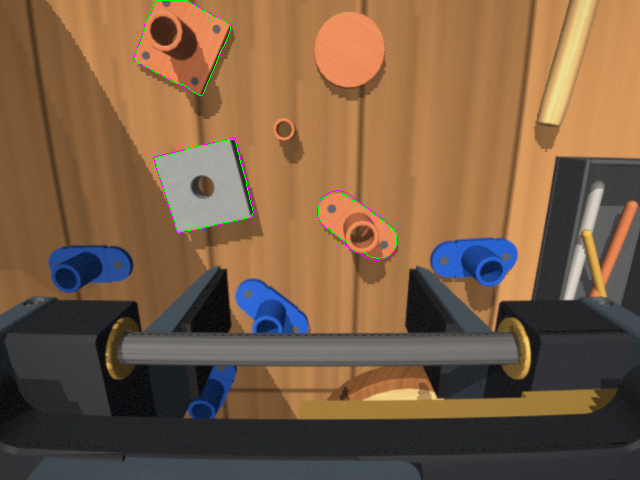

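>>> play_rows(travel=[[-0.03, -0.03, 0], [-0.05, -0.06, 0.02], [-0.07, -0.09, 0.04], [-0.1, -0.12, 0.07], [-0.12, -0.15, 0.1], [-0.1355, -0.1692, 0.12], [-0.1355, -0.1692, 0.13], [-0.1355, -0.1692, 0.14], [-0.1355, -0.1692, 0.14], [-0.1355, -0.1692, 0.14]], rotation=[[0, 0, 4], [0, 0, 8], [0, 0, 12], [0, 0, 16], [0, 0, 20], [0, 0, 20], [0, 0, 20], [0, 0, 20], [0, 0, 20], [0, 0, 20]], jaw=[0.091, 0.091, 0.091, 0.091, 0.091, 0.091, 0.091, 0.091, 0.091, 0.091])

```text
time: 9.05
position: [0.4146, -0.171, 0.108]
eef_rot: [-3.141, 0.0, -0.346]
ft_force: [0.0, -0.6, -0.3]
finger_gap: 0.0909
```

>>> play_rows(travel=[[-0.001, 0, 0.03], [-0.001, 0, 0.055], [-0.001, 0, 0.0745], [-0.001, 0, 0.0745], [-0.001, 0, 0.0745], [-0.001, 0, 0.0745], [-0.001, 0, 0.0745], [-0.001, 0, 0.0745], [-0.001, 0, 0.0745], [-0.001, 0, 0.0745], [-0.001, 0, 0.0745], [-0.001, 0, 0.0745]], rotation=[[0, 0, 0], [0, 0, 0], [0, 0, 0], [0, 0, 0], [0, 0, 0], [0, 0, 0], [0, 0, 0], [0, 0, 0], [0, 0, 0], [0, 0, 0], [0, 0, 0], [0, 0, 0]], jaw=[0.091, 0.091, 0.06, 0.02, 0.02, 0.02, 0.02, 0.02, 0.02, 0.02, 0.02, 0.02])

```text
time: 10.05
position: [0.4139, -0.1707, 0.0338]
eef_rot: [-3.141, -0.0, -0.346]
ft_force: [-2.0, 0.1, 8.0]
finger_gap: 0.0333
```

>>> play_rows(travel=[[0, 0, 0], [0, 0, 0], [0, 0, -0.03], [0, 0, -0.06], [0, 0, -0.08], [0, 0, -0.08]], rotation=[[0, 0, 0], [0, 0, 0], [0, 0, 0], [0, 0, 0], [0, 0, 0], [0, 0, 0]], jaw=[0.02, 0.02, 0.02, 0.02, 0.02, 0.02])

```text
time: 10.55
position: [0.4156, -0.1715, 0.117]
eef_rot: [3.141, -0.005, -0.346]
ft_force: [1.4, -0.4, -1.0]
finger_gap: 0.0333
```

>>> play_rows(travel=[[0.01, 0.021, 0], [0.02, 0.042, 0], [0.03, 0.063, 0], [0.04, 0.084, 0], [0.05, 0.105, 0], [0.0614, 0.1284, 0], [0.0614, 0.1284, 0], [0.0614, 0.1284, 0], [0.0614, 0.1284, 0.02], [0.0614, 0.1284, 0.04], [0.0614, 0.1284, 0.045], [0.0614, 0.1284, 0.045]], rotation=[[0, 0, -6], [0, 0, -12], [0, 0, -18], [0, 0, -24], [0, 0, -30], [0, 0, -36], [0, 0, -40.4], [0, 0, -40.4], [0, 0, -40.4], [0, 0, -40.4], [0, 0, -40.4], [0, 0, -40.4]], jaw=[0.02, 0.02, 0.02, 0.02, 0.02, 0.02, 0.02, 0.02, 0.02, 0.02, 0.02, 0.02])

```text
time: 11.55
position: [0.4287, -0.3117, 0.0706]
eef_rot: [3.141, -0.002, 0.357]
ft_force: [-0.6, -1.2, -2.0]
finger_gap: 0.0328
```

>>> play_rows(travel=[[0.0005, 0.0017, 0.004], [0.0005, 0.0017, 0.009], [0.0005, 0.0017, 0.0125], [0.0005, 0.0017, 0.0125], [0.0005, 0.0017, 0.0125], [0.0005, 0.0017, 0.0125], [0.0005, 0.0017, 0.0125], [0.0005, 0.0017, 0.0125], [0.0005, 0.0017, 0.0125], [0.0005, 0.0017, 0.0125], [0.0005, 0.0017, 0.0125], [0.0005, 0.0017, 0.0125]], rotation=[[0, 0, 0], [0, 0, 0], [0, 0, 0], [0, 0, 0], [0, 0, 0], [0, 0, 0], [0, 0, 0], [0, 0, 0], [0, 0, 0], [0, 0, 0], [0, 0, 0], [0, 0, 0]], jaw=[0.02, 0.02, 0.02, 0.02, 0.091, 0.091, 0.091, 0.091, 0.091, 0.091, 0.091, 0.091])

```text
time: 12.55
position: [0.4298, -0.3132, 0.0581]
eef_rot: [3.141, -0.002, 0.357]
ft_force: [0.1, -0.2, 0.1]
finger_gap: 0.0839
```

>>> play_rows(travel=[[0, 0, -0.03], [0, 0, -0.06], [0, 0, -0.1], [0, 0.03, -0.13], [0, 0.06, -0.16], [0, 0.09, -0.19], [0, 0.1, -0.19], [0, 0.1, -0.19]], rotation=[[0, 0, 0], [0, 0, 0], [0, 0, 0], [0, 0, 0], [0, 0, 0], [0, 0, 0], [0, 0, 0], [0, 0, 0]], jaw=[0.091, 0.091, 0.091, 0.091, 0.091, 0.091, 0.091, 0.091])

```text
time: 13.22
position: [0.4658, -0.4096, 0.2501]
eef_rot: [3.137, -0.004, 0.356]
ft_force: [0.1, 0.3, -1.5]
finger_gap: 0.091
```

```bash
python3 - <<'E'
import w
w.G["flange_square_neck"]=(.43,-.313)
w.run("pics/w4.png",["flange_square_neck","pad_square_top"],z=.024)
w.run("pics/w4b.png",["flange_oval_neck"],z=0)
E
```

```text
[ 0.4645 -0.4076  0.2481] [ 3.1408e+00 -2.1000e-03  3.5640e-01] 13.2667
flange_square_neck 0.71 [276.7, 65.3, 363.8, 153.8] [ 0.4307 -0.3138  1.7917  0.0962]
pad_square_top 0.65 [272.1, 57.1, 362.1, 156.3] [ 0.4297 -0.3134  0.2043  0.9064]
[ 0.4636 -0.4056  0.2466] [-3.1395e+00 -6.0000e-04  3.5750e-01] 13.4167
flange_oval_neck 0.94 [410.7, 171.4, 471.9, 252.6] [ 0.5938 -0.359   2.5944  0.0818]
  skip flange_oval_neck 0.94 [ 0.491 -0.459  0.015]
  skip flange_oval_neck 0.92 [ 0.284 -0.403  0.015]
  skip flange_oval_neck 0.8 [ 0.72  -0.394  0.015]
  skip flange_oval_neck 0.76 [ 0.425 -0.546  0.015]
```

View pics/w4.png

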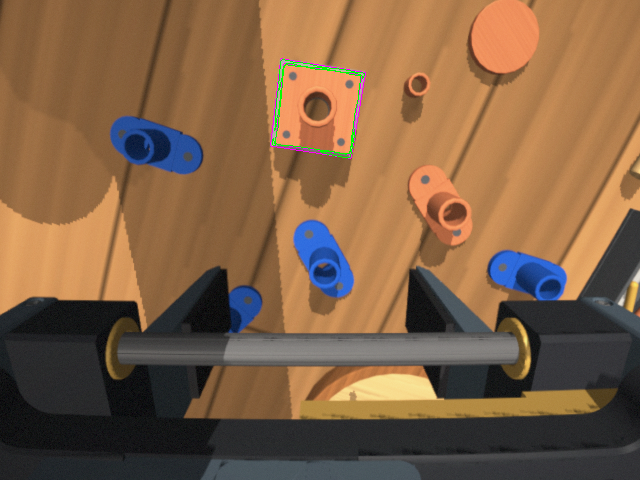

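>>> play_rows(travel=[[0.025, 0, 0], [0.05, 0.001, 0], [0.075, 0.001, 0], [0.1, 0.001, 0.03], [0.12, 0.0018, 0.06], [0.1382, 0.0018, 0.09], [0.1382, 0.0018, 0.12], [0.1382, 0.0018, 0.138], [0.1382, 0.0018, 0.138], [0.1382, 0.0018, 0.138]], rotation=[[0, 0, 6], [0, 0, 12], [0, 0, 18], [0, 0, 24], [0, 0, 30], [0, 0, 36], [0, 0, 40.5], [0, 0, 40.5], [0, 0, 40.5], [0, 0, 40.5]], jaw=[0.091, 0.091, 0.091, 0.091, 0.091, 0.091, 0.091, 0.091, 0.091, 0.091])

```text
time: 14.3
position: [0.593, -0.3577, 0.1078]
eef_rot: [-3.139, 0.003, -0.348]
ft_force: [0.2, -0.1, -0.1]
finger_gap: 0.091
```

>>> play_rows(travel=[[0.001, 0.001, 0.03], [0.001, 0.001, 0.055], [0.001, 0.001, 0.0745], [0.001, 0.001, 0.0745], [0.001, 0.001, 0.0745], [0.001, 0.001, 0.0745], [0.001, 0.001, 0.0745], [0.001, 0.001, 0.0745], [0.001, 0.001, 0.0745], [0.001, 0.001, 0.0745], [0.001, 0.001, 0.0745], [0.001, 0.001, 0.0745]], rotation=[[0, 0, 0], [0, 0, 0], [0, 0, 0], [0, 0, 0], [0, 0, 0], [0, 0, 0], [0, 0, 0], [0, 0, 0], [0, 0, 0], [0, 0, 0], [0, 0, 0], [0, 0, 0]], jaw=[0.091, 0.091, 0.06, 0.02, 0.02, 0.02, 0.02, 0.02, 0.02, 0.02, 0.02, 0.02])

```text
time: 15.3
position: [0.5936, -0.3588, 0.0337]
eef_rot: [-3.139, 0.003, -0.348]
ft_force: [-1.8, 0.3, 5.4]
finger_gap: 0.0336
```

>>> play_rows(travel=[[0, 0, 0], [0, 0, 0], [0, 0, -0.03], [0, 0, -0.06], [0, 0, -0.09], [0, 0, -0.12], [0, 0, -0.15], [0, 0, -0.15]], rotation=[[0, 0, 0], [0, 0, 0], [0, 0, 0], [0, 0, 0], [0, 0, 0], [0, 0, 0], [0, 0, 0], [0, 0, 0]], jaw=[0.02, 0.02, 0.02, 0.02, 0.02, 0.02, 0.02, 0.02])

```text
time: 15.97
position: [0.5961, -0.3607, 0.1897]
eef_rot: [-3.141, -0.004, -0.348]
ft_force: [0.5, -0.2, -1.5]
finger_gap: 0.0337
```

```bash
python3 - <<'E'
from h import *
s=r.snapshot("scene"); cv2.imwrite("pics/s1.png",cv2.resize(s["frame"][100:400,100:500,::-1],(800,600)))
o=r.observe(); print(o["position"],o["eef_rot"])
E
```

```text
[ 0.59518771 -0.36010711  0.18675979] [-3.14018133e+00 -1.65779010e-03 -3.48109564e-01]
```

View pics/s1.png

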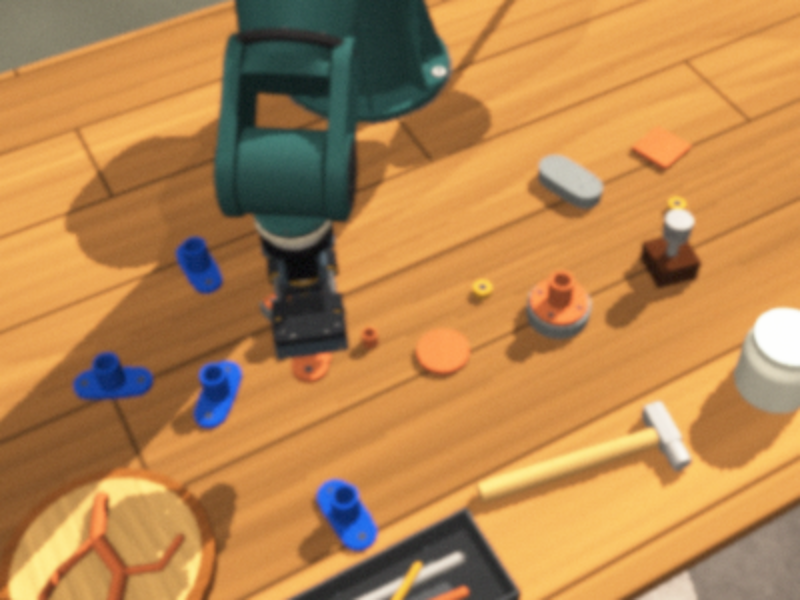

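>>> play_rows(travel=[[-0.02, -0.023, 0], [-0.045, -0.052, 0], [-0.07, -0.081, 0], [-0.097, -0.112, 0], [-0.124, -0.143, 0], [-0.151, -0.174, 0], [-0.178, -0.205, 0], [-0.205, -0.236, 0], [-0.232, -0.267, 0], [-0.259, -0.298, 0], [-0.28, -0.323, 0], [-0.3, -0.346, 0]], rotation=[[0, 0, -3], [0, 0, -6], [0, 0, -9], [0, 0, -12], [0, 0, -16], [0, 0, -20], [0, 0, -24], [0, 0, -28], [0, 0, -32], [0, 0, -36], [0, 0, -40], [0, 0, -44]], jaw=[0.02, 0.02, 0.02, 0.02, 0.02, 0.02, 0.02, 0.02, 0.02, 0.02, 0.02, 0.02])

```text
time: 17.02
position: [0.4292, 0.0691, 0.1855]
eef_rot: [-3.141, -0.0, 0.424]
ft_force: [0.0, -0.8, -2.4]
finger_gap: 0.0338
```

```bash
python3 - <<'E'
from h import *
o=r.observe(); p=o["position"]; y=o["eef_rot"][2]; print(p,o["eef_rot"],o["joint_positions"])
d=np.array([.404,.138])-p[:2]
print("tool",np.cos(y)*d[0]+np.sin(y)*d[1],np.sin(y)*d[0]-np.cos(y)*d[1])
s=r.snapshot("side"); cv2.imwrite("pics/s2.png",s["frame"][:,:,::-1])
E
```

```text
[0.42921779 0.06905629 0.18551926] [-3.14101834e+00 -3.16043681e-04  4.23806606e-01] [ 1.05526689e-01  1.74116204e-02  2.27857300e+00  8.61114992e-04
  8.45487770e-01 -3.18851204e-01]
tool 0.00536517656026737 -0.07321466580188277
```

View pics/s2.png

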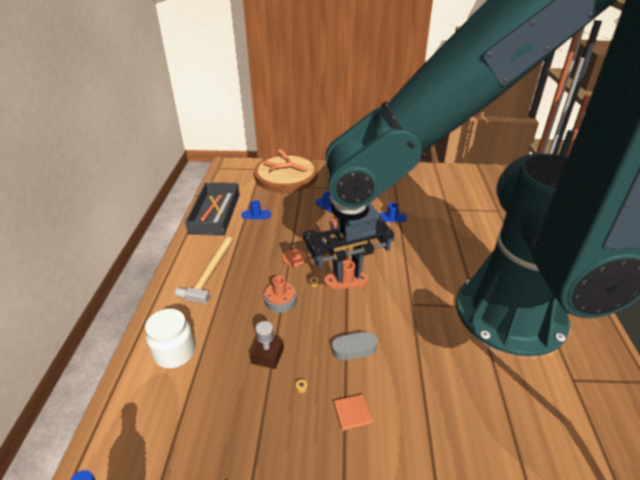

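>>> play_rows(travel=[[0.002, -0.02, 0], [0.004, -0.045, 0], [0.0054, -0.065, 0], [0.0054, -0.0732, 0.02], [0.0054, -0.0732, 0.05], [0.0054, -0.0732, 0.08], [0.0054, -0.0732, 0.1], [0.0054, -0.0732, 0.115], [0.0054, -0.0732, 0.115], [0.0054, -0.0732, 0.115], [0.0054, -0.0732, 0.115]], rotation=[[0, 0, -2], [0, 0, -4.3], [0, 0, -4.3], [0, 0, -4.3], [0, 0, -4.3], [0, 0, -4.3], [0, 0, -4.3], [0, 0, -4.3], [0, 0, -4.3], [0, 0, -4.3], [0, 0, -4.3]], jaw=[0.02, 0.02, 0.02, 0.02, 0.02, 0.02, 0.02, 0.02, 0.02, 0.02, 0.02])

```text
time: 17.98
position: [0.4019, 0.1407, 0.0707]
eef_rot: [-3.14, 0.001, 0.505]
ft_force: [-0.9, 0.1, -2.5]
finger_gap: 0.0337
```

```bash
python3 - <<'E'
from h import *
o=r.observe(); p=o["position"]; y=o["eef_rot"][2]; print(p,o["eef_rot"],o["joint_positions"])
d=np.array([.404,.138])-p[:2]
print("tool",np.cos(y)*d[0]+np.sin(y)*d[1],np.sin(y)*d[0]-np.cos(y)*d[1])
s=r.snapshot("side"); cv2.imwrite("pics/s3.png",cv2.resize(s["frame"][250:400,250:450,::-1],(800,600)))
L=r.outline_of("side","pad_oval_top"); print([(d["p"],d["rect"]) for d in L])
E
```

```text
[0.40187732 0.14070428 0.07065701] [-3.13971085e+00  6.21152090e-04  5.04551127e-01] [ 0.28102613  0.24427018  2.32514736  0.00312968  0.57320018 -0.22615474]
tool 0.0005508884488377155 0.0033934399857209144
[(0.8, [329.6, 341.5, 378.0, 362.5])]
```

View pics/s3.png

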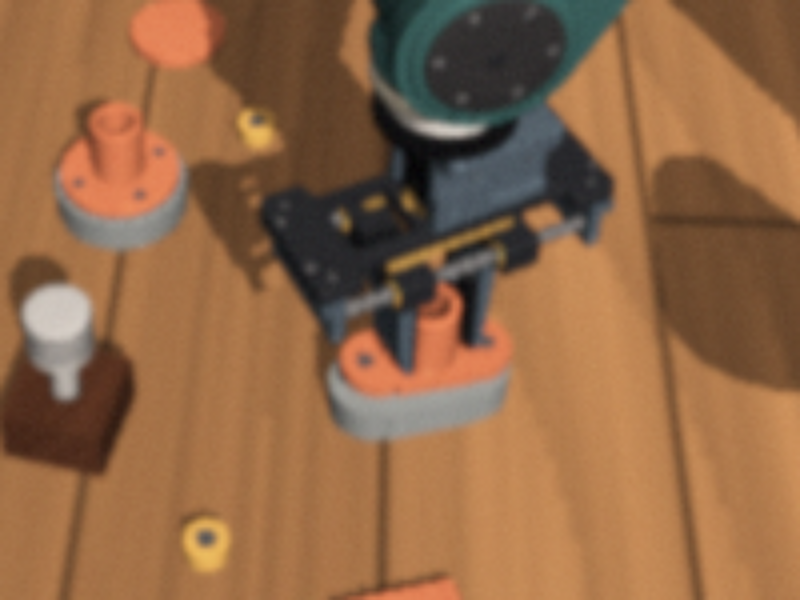

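>>> play_rows(travel=[[0.0006, 0.0034, 0.004], [0.0006, 0.0034, 0.009], [0.0006, 0.0034, 0.0125], [0.0006, 0.0034, 0.0125], [0.0006, 0.0034, 0.0125], [0.0006, 0.0034, 0.0125], [0.0006, 0.0034, 0.0125], [0.0006, 0.0034, 0.0125], [0.0006, 0.0034, 0.0125], [0.0006, 0.0034, 0.0125], [0.0006, 0.0034, 0.0125], [0.0006, 0.0034, 0.0125]], rotation=[[0, 0, 0], [0, 0, 0], [0, 0, 0], [0, 0, 0], [0, 0, 0], [0, 0, 0], [0, 0, 0], [0, 0, 0], [0, 0, 0], [0, 0, 0], [0, 0, 0], [0, 0, 0]], jaw=[0.02, 0.02, 0.02, 0.02, 0.091, 0.091, 0.091, 0.091, 0.091, 0.091, 0.091, 0.091])

```text
time: 19.08
position: [0.4046, 0.1382, 0.0587]
eef_rot: [-3.14, -0.001, 0.505]
ft_force: [0.5, -0.1, 0.2]
finger_gap: 0.0846
```

>>> play_rows(travel=[[0, 0, -0.03], [0, 0, -0.06], [0, 0, -0.1], [0.02, 0.03, -0.13], [0.05, 0.06, -0.16], [0.08, 0.06, -0.19], [0.1, 0.06, -0.19], [0.11, 0.06, -0.19], [0.11, 0.06, -0.19], [0.11, 0.06, -0.19]], rotation=[[0, 0, 0], [0, 0, 0], [0, 0, 0], [0, 0, 6], [0, 0, 12], [0, 0, 18], [0, 0, 24], [0, 0, 28], [0, 0, 28], [0, 0, 28]], jaw=[0.091, 0.091, 0.091, 0.091, 0.091, 0.091, 0.091, 0.091, 0.091, 0.091])

```text
time: 19.92
position: [0.5293, 0.1384, 0.2481]
eef_rot: [-3.14, 0.001, 0.018]
ft_force: [-0.7, 0.1, -0.1]
finger_gap: 0.0912
```

```bash
python3 - <<'E'
import w
w.G["flange_oval_neck"]=(.404,.138)
w.run("pics/w5.png",["flange_oval_neck","pad_oval_top","pin_grip","pin_stand"],z=.024)
E
```

```text
[0.5287 0.1383 0.2479] [-3.1402e+00  1.6000e-03  1.8600e-02] 19.9667
flange_oval_neck 0.76 [151.9, 186.2, 246.1, 242.4] [0.4042 0.1374 0.2467 0.0605]
pad_oval_top 0.74 [165.7, 174.8, 250.3, 240.2] [0.4056 0.1381 3.4443 0.8281]
pin_grip 0.73 [384.1, 168.1, 434.0, 220.9] [0.6073 0.1699 0.1053 0.0637]
```

View pics/w5.png

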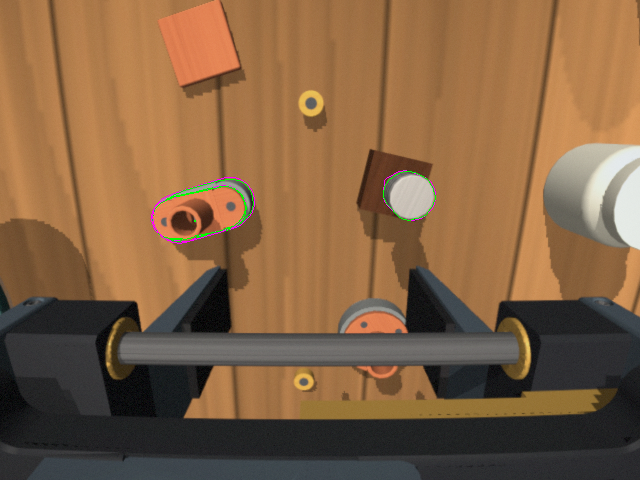

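```bash
python3 - <<'E'
import w
from h import *
M["pin_grip"]=M["pin_grip"][1:]
w.run("pics/w6.png",["pin_grip"])
o=r.observe(); p=o["position"]; y=o["eef_rot"][2]
d=np.array([.607,.170])-p[:2]
print("tool",np.cos(y)*d[0]+np.sin(y)*d[1],np.sin(y)*d[0]-np.cos(y)*d[1])
E
```

```text
[0.5292 0.1383 0.2485] [-3.1399e+00  3.0000e-04  1.6700e-02] 20.2167
pin_grip 0.69 [385.1, 172.4, 431.9, 218.8] [0.6067 0.1704 0.1946 0.104 ]
tool 0.07814823342499266 -0.03034554490334412
```

>>> play_rows(travel=[[0.03, -0.01, 0], [0.06, -0.02, 0.02], [0.0781, -0.0303, 0.05], [0.0781, -0.0303, 0.08], [0.0781, -0.0303, 0.095], [0.0781, -0.0303, 0.095], [0.0781, -0.0303, 0.095]], rotation=[[0, 0, 0.9], [0, 0, 0.9], [0, 0, 0.9], [0, 0, 0.9], [0, 0, 0.9], [0, 0, 0.9], [0, 0, 0.9]], jaw=[0.091, 0.091, 0.091, 0.091, 0.091, 0.091, 0.091])

```text
time: 20.85
position: [0.6065, 0.17, 0.1534]
eef_rot: [-3.14, 0.002, 0.001]
ft_force: [-0.0, 0.8, 0.9]
finger_gap: 0.0907
```

>>> play_rows(travel=[[0.0005, 0, 0.025], [0.0005, 0, 0.05], [0.0005, 0, 0.0655], [0.0005, 0, 0.0655], [0.0005, 0, 0.0655], [0.0005, 0, 0.0655], [0.0005, 0, 0.0655], [0.0005, 0, 0.0655], [0.0005, 0, 0.0655], [0.0005, 0, 0.0655], [0.0005, 0, 0.0655], [0.0005, 0, 0.0655]], rotation=[[0, 0, 0], [0, 0, 0], [0, 0, 0], [0, 0, 0], [0, 0, 0], [0, 0, 0], [0, 0, 0], [0, 0, 0], [0, 0, 0], [0, 0, 0], [0, 0, 0], [0, 0, 0]], jaw=[0.091, 0.091, 0.07, 0.06, 0.02, 0.02, 0.02, 0.02, 0.02, 0.02, 0.02, 0.02])

```text
time: 21.85
position: [0.6071, 0.1701, 0.0882]
eef_rot: [-3.14, 0.001, 0.001]
ft_force: [-1.1, -0.0, 5.4]
finger_gap: 0.0375
```

>>> play_rows(travel=[[0, 0, 0], [0, 0, 0], [0, 0, -0.02], [0, 0, -0.04], [0, 0, -0.06], [0, 0, -0.09], [0, 0, -0.12], [0, 0, -0.14], [0, 0, -0.14], [0, 0, -0.14]], rotation=[[0, 0, 0], [0, 0, 0], [0, 0, 0], [0, 0, 0], [0, 0, 0], [0, 0, 0], [0, 0, 0], [0, 0, 0], [0, 0, 0], [0, 0, 0]], jaw=[0.02, 0.02, 0.02, 0.02, 0.02, 0.02, 0.02, 0.02, 0.02, 0.02])

```text
time: 22.68
position: [0.6074, 0.17, 0.2286]
eef_rot: [-3.14, -0.0, 0.001]
ft_force: [-1.0, -0.4, -3.0]
finger_gap: 0.0376
```

```bash
python3 - <<'E'
from h import *
o=r.observe(); p=o["position"]; y=o["eef_rot"][2]; print(p,o["eef_rot"],o["finger_gap"],o["time"])
s=r.snapshot("side"); cv2.imwrite("pics/s4.png",cv2.resize(s["frame"][150:450,150:550,::-1],(800,600)))
E
```

```text
[0.60743146 0.16996415 0.22857065] [-3.13979298e+00 -8.45427589e-05  1.03044202e-03] 0.037625862630748914 22.6833
```

View pics/s4.png

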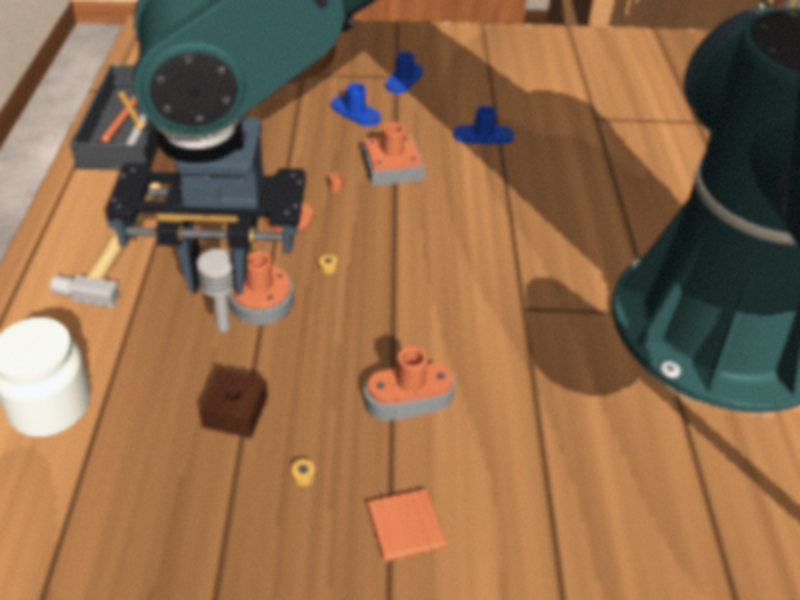

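>>> play_rows(travel=[[-0.005, 0.013, 0], [-0.014, 0.038, 0], [-0.026, 0.07, 0], [-0.038, 0.104, 0], [-0.05, 0.138, 0], [-0.063, 0.172, 0], [-0.076, 0.206, 0], [-0.089, 0.24, 0], [-0.101, 0.274, 0], [-0.113, 0.308, 0], [-0.123, 0.335, 0], [-0.129, 0.35, 0]], rotation=[[0, 0, 0], [0, 0, 0], [0, 0, 0], [0, 0, 0], [0, 0, 0], [0, 0, 0], [0, 0, 0], [0, 0, 0], [0, 0, 0], [0, 0, 0], [0, 0, 0], [0, 0, 0]], jaw=[0.02, 0.02, 0.02, 0.02, 0.02, 0.02, 0.02, 0.02, 0.02, 0.02, 0.02, 0.02])

```text
time: 23.73
position: [0.4756, -0.1827, 0.2254]
eef_rot: [-3.14, 0.005, -0.001]
ft_force: [0.8, 0.3, -3.2]
finger_gap: 0.0375
```

>>> play_rows(travel=[[-0.009, 0.025, 0], [-0.02, 0.056, 0], [-0.031, 0.088, 0], [-0.04, 0.115, 0], [-0.0456, 0.1307, 0], [-0.0456, 0.1307, 0.01], [-0.0456, 0.1307, 0.025], [-0.0456, 0.1307, 0.04], [-0.0456, 0.1307, 0.045], [-0.0456, 0.1307, 0.045], [-0.0456, 0.1307, 0.045]], rotation=[[0, 0, 0], [0, 0, 0], [0, 0, 0], [0, 0, 0], [0, 0, 0], [0, 0, 0], [0, 0, 0], [0, 0, 0], [0, 0, 0], [0, 0, 0], [0, 0, 0]], jaw=[0.02, 0.02, 0.02, 0.02, 0.02, 0.02, 0.02, 0.02, 0.02, 0.02, 0.02])

```text
time: 24.65
position: [0.4294, -0.3128, 0.1798]
eef_rot: [-3.139, 0.006, -0.0]
ft_force: [-0.6, 0.2, -1.5]
finger_gap: 0.0377
```

```bash
python3 - <<'E'
from h import *
o=r.observe(); p=o["position"]; y=o["eef_rot"][2]; print(p,o["eef_rot"],o["finger_gap"],o["time"])
d=np.array([.430,-.3134])-p[:2]
print("tool",np.cos(y)*d[0]+np.sin(y)*d[1],np.sin(y)*d[0]-np.cos(y)*d[1])
s=r.snapshot("side"); a=cv2.resize(s["frame"][140:280,270:420,::-1],None,fx=2.6,fy=2.6,interpolation=cv2.INTER_CUBIC)
s=r.snapshot("scene"); b=cv2.resize(s["frame"][180:320,180:330,::-1],None,fx=2.6,fy=2.6,interpolation=cv2.INTER_CUBIC)
cv2.imwrite("pics/s5.png",np.hstack([a,b]))
E
```

```text
[ 0.42935064 -0.31278544  0.17982833] [-3.13867383e+00  5.73948085e-03 -2.81878647e-04] 0.03768439431973336 24.65
tool 0.0006495298005126592 0.0006143817396405632
```

View pics/s5.png

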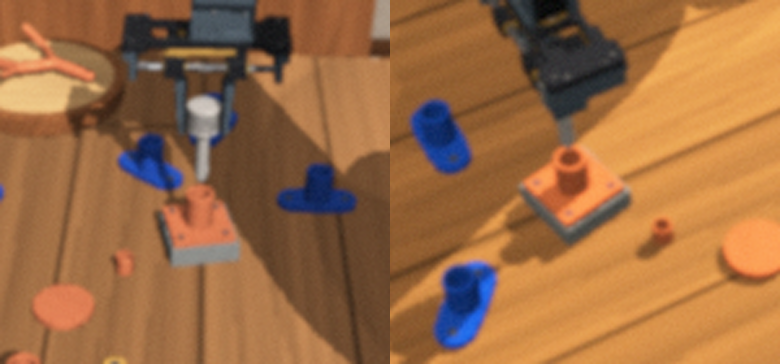

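>>> play_rows(travel=[[0.0006, 0.0006, 0], [0.0006, 0.0006, 0.005], [0.0006, 0.0006, 0.01], [0.0006, 0.0006, 0.015], [0.0006, 0.0006, 0.02], [0.0006, 0.0006, 0.025], [0.0006, 0.0006, 0.03], [0.0006, 0.0006, 0.035], [0.0006, 0.0006, 0.035]], rotation=[[-0.17, 0.33, 0], [-0.17, 0.33, 0], [-0.17, 0.33, 0], [-0.17, 0.33, 0], [-0.17, 0.33, 0], [-0.17, 0.33, 0], [-0.17, 0.33, 0], [-0.17, 0.33, 0], [-0.17, 0.33, 0]], jaw=[0.02, 0.02, 0.02, 0.02, 0.02, 0.02, 0.02, 0.02, 0.02])

```text
time: 25.5
position: [0.43, -0.3134, 0.1447]
eef_rot: [3.141, -0.0, -0.0]
ft_force: [-0.0, 0.8, -2.4]
finger_gap: 0.0378
```

```bash
python3 - <<'E'
from h import *
o=r.observe(); p=o["position"]; y=o["eef_rot"][2]; print(p,o["eef_rot"],o["ft_force"])
s=r.snapshot("side"); a=cv2.resize(s["frame"][140:280,270:420,::-1],None,fx=2.6,fy=2.6,interpolation=cv2.INTER_CUBIC)
s=r.snapshot("scene"); b=cv2.resize(s["frame"][180:320,180:330,::-1],None,fx=2.6,fy=2.6,interpolation=cv2.INTER_CUBIC)
cv2.imwrite("pics/s6.png",np.hstack([a,b]))
E
```

```text
[ 0.42999611 -0.31344945  0.14467968] [ 3.14117490e+00 -4.45580782e-04 -2.53486274e-04] [-0.03732893  0.75458295 -2.44399334]
```

View pics/s6.png

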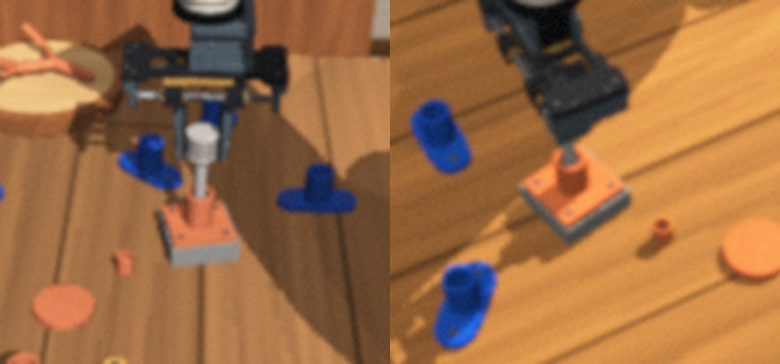

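Nose is inside the neck in both views, no contact force. Continue down.

>>> play_rows(travel=[[0, 0, 0.006], [0, 0, 0.012], [0, 0, 0.018], [0, 0, 0.024], [0, 0, 0.03], [0, 0, 0.036], [0, 0, 0.042], [0, 0, 0.047], [0, 0, 0.05], [0, 0, 0.0515], [0, 0, 0.0515], [0, 0, 0.0515]], rotation=[[0, 0, 0], [0, 0, 0], [0, 0, 0], [0, 0, 0], [0, 0, 0], [0, 0, 0], [0, 0, 0], [0, 0, 0], [0, 0, 0], [0, 0, 0], [0, 0, 0], [0, 0, 0]], jaw=[0.02, 0.02, 0.02, 0.02, 0.02, 0.02, 0.02, 0.02, 0.02, 0.02, 0.02, 0.02])

```text
time: 26.6
position: [0.4305, -0.3139, 0.0942]
eef_rot: [3.14, -0.001, -0.0]
ft_force: [0.2, 0.3, -2.1]
finger_gap: 0.0377
```

>>> play_rows(travel=[[0, 0, 0.001], [0, 0, 0.0015], [0, 0, 0.0015], [0, 0, 0.0015], [0, 0, 0.0015], [0, 0, 0.0015], [0, 0, 0.0015], [0, 0, 0.0015], [0, 0, 0.0015], [0, 0, 0.0015]], rotation=[[0, 0, 0], [0, 0, 0], [0, 0, 0], [0, 0, 0], [0, 0, 0], [0, 0, 0], [0, 0, 0], [0, 0, 0], [0, 0, 0], [0, 0, 0]], jaw=[0.02, 0.02, 0.02, 0.02, 0.09, 0.09, 0.09, 0.09, 0.09, 0.09])

```text
time: 27.43
position: [0.4305, -0.3139, 0.0927]
eef_rot: [3.14, -0.001, -0.0]
ft_force: [0.0, -0.5, 1.2]
finger_gap: 0.0746
```

>>> play_rows(travel=[[0, 0, 0], [0, 0, 0], [0, 0, -0.03], [0, 0, -0.06], [0, 0, -0.1], [0, 0.03, -0.13], [0, 0.06, -0.16], [0, 0.09, -0.17], [0, 0.1, -0.17], [0, 0.1, -0.17], [0, 0.1, -0.17]], rotation=[[0, 0, 0], [0, 0, 0], [0, 0, 0], [0, 0, 0], [0, 0, 0], [0, 0, 0], [0, 0, 0], [0, 0, 0], [0, 0, 0], [0, 0, 0], [0, 0, 0]], jaw=[0.091, 0.091, 0.091, 0.091, 0.091, 0.091, 0.091, 0.091, 0.091, 0.091, 0.091])

```text
time: 28.35
position: [0.4297, -0.4131, 0.2617]
eef_rot: [-3.141, -0.0, -0.001]
ft_force: [-0.8, 0.7, -1.0]
finger_gap: 0.0909
```

```bash
python3 - <<'E'
from h import *
import w
M["pin_grip"]=[M["pin_grip"][1]+[0,0,.004]]
w.G["flange_square_neck"]=w.G["pin_grip"]=(.43,-.313)
w.run("pics/w7.png",["flange_square_neck","pin_grip"],z=.024)
s=r.snapshot("side"); a=cv2.resize(s["frame"][140:380,250:410,::-1],None,fx=2.4,fy=2.4,interpolation=cv2.INTER_CUBIC)
for n,z in(("flange_round_neck",.024),("flange_oval_neck",.024),("flange_square_neck",.024),("pin_grip",0)):
    L=r.outline_of("side",n)
    for d in L[:4]:
        v,u=np.nonzero(d["pixels"]); x0=back(s,[[u.mean(),v.mean()]],.04)[0]
        print(n,round(d["p"],2),np.round(fit([(s,d["pixels"].astype(float))],n,x0,z),4))
cv2.imwrite("pics/s7.png",a)
E
```

```text
[ 0.4297 -0.4125  0.2615] [-3.141e+00  1.000e-04 -4.000e-04] 28.4
flange_square_neck 0.91 [273.5, 66.4, 362.3, 158.7] [ 0.4303 -0.3137  0.2256  0.324 ]
pin_grip 0.96 [295.8, 87.1, 342.9, 136.2] [ 0.4309 -0.3147  0.0857  0.0666]
flange_round_neck 0.97 [ 0.6008 -0.0168  0.0536  0.1372]
flange_oval_neck 0.94 [0.405  0.1353 3.36   0.0731]
flange_oval_neck 0.77 [ 0.4923 -0.4319 -0.7972  0.1641]
flange_oval_neck 0.73 [ 0.7228 -0.3711  3.0864  0.1734]
flange_oval_neck 0.56 [ 0.4129 -0.5414  1.2727  0.1908]
flange_square_neck 0.88 [ 0.4305 -0.3188  0.1875  0.1655]
pin_grip 0.73 [ 0.4314 -0.3235 -0.661   0.2567]
```

View pics/w7.png

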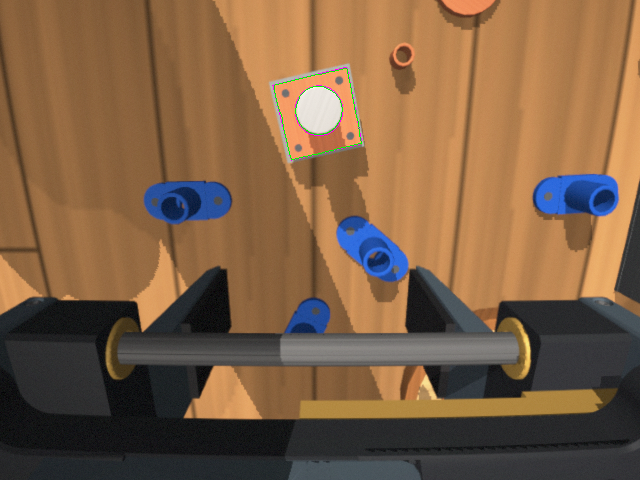

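View pics/s7.png

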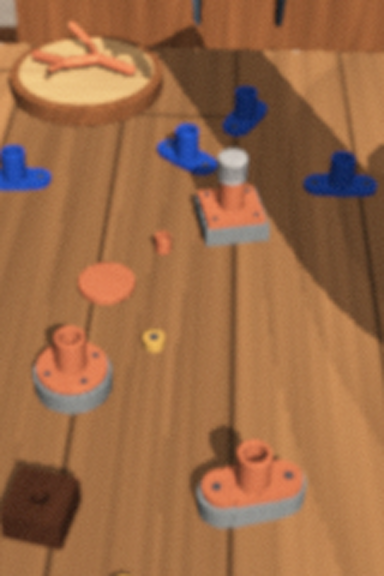

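```bash
python3 - <<'E'
from station import r
print(r.hand_in())
E
```

```text
the job is handed in; nothing more can be done
None
```

The three necked copper flanges are on their matching pads, neck up, and the pin stands home through the square flange. I handed the job in at about 29 s of the 120 s allowed.

My last camera checks, from outline fits:

| Part | Offset from pad centre | Turn mismatch | Limit |
|---|---|---|---|
| Round flange | about 1 mm (wrist camera) | not applicable | 10 mm |
| Square flange | about 1 mm (wrist camera) | about 0.01 rad | 9 mm, 0.22 rad |
| Oval flange | about 1 mm (wrist camera) | about 0.01 rad | 10 mm, 0.22 rad |
| Pin grip | about 2 mm (wrist camera) | not applicable | 9 mm |

- **Pin height:** the shoulder height was checked only indirectly. The tool was within 1 mm of the expected home height when the jaws opened. The last pictures show the grip seated on the neck.
- **Side camera:** it read 3 to 10 mm lower in y than the wrist camera, and worst for the pin (-0.3235 against -0.3147). The side camera's fits of the fixed pads were off the same way, by about 4 to 6 mm, so I trusted the wrist camera.
- **Blanks and blue parts:** I never gripped or worked at the two plain blanks or the blue look-alikes. I did not re-measure the blanks at the end.
- **Forces:** the largest wrist force component reported at the end of a move was about 8 N, against the 120 N limit.

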